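# Reset a levelling foot on the hallway chest

### The arm

A 6-joint arm with a two-finger parallel gripper is mounted at the origin on the work surface. World frame = base frame: x ahead of the robot, y to its left, z up, the work surface at z = 0. Lengths are in m, angles in degrees, forces in N, time in s.
With the tool pointing down it reaches from about 0.3 to 0.75 m from the base axis. Payload 8.5 kg.
Tool frame: the origin (TCP) lies between the finger pads; the fingertips stand 22 mm ahead of it and the grasp point (between the pads) lies 3 mm ahead of it (env.nose_length is the distance from the TCP to the fingertips, in m); z points along the fingers, x is the direction in which the jaws open and shut, and the axes are right-handed (so a half turn about z gives the same grasp; the last joint's range is limited). The gripper opens to 85 mm and grips with 20 to 120 N. Pads are 22 mm wide; open, the fingers measure 114 mm over their backs; the gripper's body (76 mm by 85 mm) begins 54 mm behind the grasp point. The pads swing forward as they close: fully open they stand 13 mm farther back than shut.
Start: joints at [53.669, 21.807, 74.336, -0, 83.858, -12.336], TCP at [0.224, 0.502, 0.226] pointing down, gripper open.
Joint ranges: [-178.18, 178.18], [-50.72, 133.34], [12.68, 142.11], [-81.47, 261.47], [9.98, 163.14], [-165.26, 165.26]. Speed limits (degrees/s): [136.94, 136.94, 180, 180, 180, 180].

### API

Orientations are given as a 3x3 rotation matrix whose columns are the frame's x, y, z axes.
In Python, from rig import env gives the robot as it stands.
- The arm moves only by the tool arm_command, never from a script. Its argument "steps" is a list of rows, each an object with "delta_pos": the shift along the world's x, y, z in mm, a list of three; "dr": the turn, a rotation vector about the world's x, y, z in degrees, a list of three. In form: [{"delta_pos": [dx, dy, dz], "dr": [wx, wy, wz]}, ...]. A call has 1 to 20 rows; each row shifts and turns the commanded pose from where the row before left it; what a row does not reach is not made up. A row lasts 1/10 s, in which the tool goes at most 50 mm and 8.59 degrees, less where a joint would pass 70% of its speed; a pose out of reach is approached as far as the arm can. A call with a gripper value outside its range is refused whole. "grip" is the opening, from 0 (shut) to 1 (fully open), set as the call begins (left out, the last holds). The fingers move at their own pace and stop on an object; "squeeze" is the grip in N (left out, the last holds). Time passes only in rows, so rows that do not move let the fingers close. It gives the time, the measured TCP pose, the force and the opening at its end, in the units of the state.
- env.observe(): the state, without advancing time (a new reading comes with each control period).
- env.get_image(name): name is "scene" or "top" or "wrist"; returns the picture (480x640x3 uint8, blue, green, red); there is no depth.
- env.get_calibration(name): a dict with "fx", "fy", "cx", "cy" (pixels), "k1" (the pictures are not rectified: a ray, as slopes to the right and down, at radius r is drawn at 1 + k1 r^2 times it, then the intrinsics apply), "view" (4x4, takes a point from world to camera coordinates). Camera axes: x right, y up, looking along -z (the intrinsics and any distortion apply to the point x, -y, -z); pixel columns grow to the right and rows downward; lengths in m; the calibration is good to about 2 mm. A picture is of the moment at which its call begins: read the wrist's pose just before it. get_calibration takes no time and is no camera call; for the wrist camera it gives the pose at the moment of the call.
- env.close_job(): hands the job in, once; it reports no verdict.
The state is a dict: "time_s": time; "q": joint angles; "qvel": joint speeds; "joint_efforts": joint torques, N m; "position": TCP position; "tool_rot": TCP orientation; "ft_force": force on the tool from outside, world axes, zero at the start; "wrist_torque": the same for the moment, N m; "grip_width": finger opening in m.
Only numpy, scipy, OpenCV 4.12 (cv2) and the standard library are available. Lean on these libraries where they do the work, as an engineer would, in place of code of your own. Each camera call takes 0.05 s, during which the arm holds its last target. There are 200 camera calls.

### The job

Two upturned furniture corner blocks are fixed to the chest top; work on the one whose black foot carries a straight upright bar grip, not the one with the round mushroom foot. First swing its steel lock nut loose (lever anticlockwise, as far as it goes), only then turn the bar foot clockwise until its nose is in line with the steel rib on the block, then swing the lock nut tight again, fully home, and let go. Leave the mushroom foot's lever where it is.

Things in the scene. Friction and masses are not known exactly. Their poses are not given: they have to be found in the camera images.
- bench_nut (a joint): Angle (rad) of the lever lock nut on the bar-foot block, about the upright axis: 0 = tight, at its stop; grows anticlockwise from above to 1.0 = fully loose, at the other stop. Starts tight. Stiff: 0.3 N m of friction (4 N at the peg); stays where it is left. The foot may be turned only while the nut is loose.
- bench_foot (a joint): Angle (rad) of the black bar foot (adjuster screw): 0 = its nose in line with the steel rib on the block's top (20 x 6 mm, top 52 mm above the table, 40 to 60 mm from the axis, opposite the tight lever); grows anticlockwise from above. Starts at 0.7 to 1.2; no stop at 0 (range -0.7 to 1.5). Takes 0.12 N m; stays where left.
- bench_peg (a point): Centre of the upright round steel peg (12 mm diameter, 34 mm tall, top 83 mm above the table) at the end of the lock nut's flat lever (12 mm wide, top 51 mm above the table). The peg goes round the foot's axis at 75 mm radius; the point's x axis points from the peg to that axis, z up. It can be pinched or pushed from above.
- bench_grip (a point): Middle of the black bar grip, on the upright axis that foot and lock nut share, 90 mm above the table. The bar is 42 mm long, 14 wide, 36 tall (70 to 106 mm above the table) on a 48 mm disc (62 to 70 mm). x runs along the bar towards the small nose on the disc's rim (37 mm from the axis), z up. Lever nut and wooden block (120 x 120 mm, top at 38 mm) lie below.
- stool_peg (a point): Centre of the like peg on the lever of the other block, the one with the round mushroom foot (56 mm across). Not to be moved.

How it is judged (in metres and radians):
On the way, in this order (a step that is already met when the one before it is completed fails the run):
1. the lock nut of the bar foot is swung loose, the foot not yet turned (value of joint bench_nut above 0.6 rad and value of joint bench_foot above 0.5 rad), for 0.1 s.
2. with the nut loose, the foot's nose is turned in line with the rib (value of joint bench_foot between -0.2 and 0.2 rad and value of joint bench_nut above 0.4 rad), for 0.2 s.
3. the nut is swung tight again (value of joint bench_nut below 0.18 rad), for 0.2 s.
At the end, for the whole second after the job is handed in: The bar foot's lock nut is tight (within 0.18 rad, 10 degrees, of its stop) and the foot's nose is in line with the rib within 0.2 rad (11 degrees) either way; the mushroom foot's lever was not moved by more than 15 mm (value of joint bench_nut below 0.18 rad and value of joint bench_foot between -0.2 and 0.2 rad); the robot touches nothing.
It fails at once if the lever of the mushroom foot's block is moved more than 15 mm (distance of stool_peg from where it was at the start of the episode above 0.015 m).
It also fails if it takes over 51 s, if anything falls off the work surface, if the arm or the gripper's body presses on something with over 40 N, if the wrist force passes 120 N, or if a joint passes its speed limit or range.

## Working session

There is one attempt and no reset: what is moved stays moved. The work goes in short steps, Python scripts to look and compute and a tool call to move; the robot and the scene stay as the last step left them, time stands still between calls to the robot, and variables do not carry over. Pictures are saved under pics/ and viewed, about 8 in all and at most 12, crops included, and the job is handed in when it is done.

Besides the shell and the picture viewer there is one more tool, called after "Emit:" in YAML: its name, and indented under it one key for each argument. arm_command: Moves the arm, as the interface text tells. Its arguments: {"type":"object","properties":{"steps":{"type":"array"},"grip":{"type":"number"},"squeeze":{"type":"number"}},"required":["steps"]}

```bash
mkdir -p pics; ls
python3 - <<'E'
from rig import env
import cv2
for n in("scene","top"): cv2.imwrite(f"pics/{n}1.png",env.get_image(n))
for n in("scene","top"):
  c=env.get_calibration(n);print(n,c)
s=env.observe();print(s)
E
```

```text
pics
scene {'fx': 571.6109175192415, 'fy': 571.6109175192415, 'cx': 317.5549454235094, 'cy': 235.61637250057507, 'k1': -0.13291339675660066, 'view': array([[ 0.54918285,  0.83553614, -0.01665987, -0.27600283],
       [-0.64161821,  0.43432972,  0.63220547,  0.26012161],
       [ 0.5354664 , -0.33650712,  0.77462164, -1.20526038],
       [ 0.        ,  0.        ,  0.        ,  1.        ]])}
top {'fx': 517.266672608938, 'fy': 517.266672608938, 'cx': 314.59921953199694, 'cy': 241.08446666550785, 'k1': 0.052402879309803196, 'view': array([[ 0.0205615 , -0.99973399,  0.01044835, -0.01610219],
       [ 0.99491932,  0.02149039,  0.09835497, -0.52934147],
       [-0.09855335,  0.00837294,  0.99509654, -0.97222881],
       [ 0.        ,  0.        ,  0.        ,  1.        ]])}
{'time_s': 0.1, 'q': array([ 5.36684763e+01,  2.18358710e+01,  7.43781128e+01,  2.75877443e-04,
        8.38588175e+01, -1.23356580e+01]), 'qvel': array([-0.14115112, -0.20485252,  0.02552611,  0.06595323,  0.11090823,
        0.01345992]), 'joint_efforts': array([ 3.67414046e-03, -4.49220085e+01, -2.31658798e+01, -1.67930802e-04,
        3.64644417e-03,  4.74614865e-05]), 'position': array([0.22350771, 0.50224718, 0.22569886]), 'tool_rot': array([[ 4.06670727e-01,  9.13574489e-01, -7.56644306e-04],
       [ 9.13573961e-01, -4.06671337e-01, -1.02077900e-03],
       [-1.24026321e-03, -2.76129596e-04, -9.99999193e-01]]), 'ft_force': array([-0.63879738, -0.25051681,  0.16984347]), 'wrist_torque': array([-0.03038971,  0.0262615 , -0.01920881]), 'grip_width': 0.0852807642936837}
```

View pics/scene1.png

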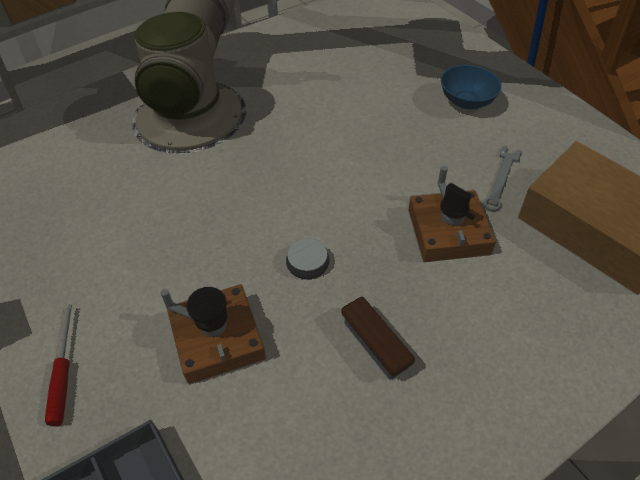

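View pics/top1.png

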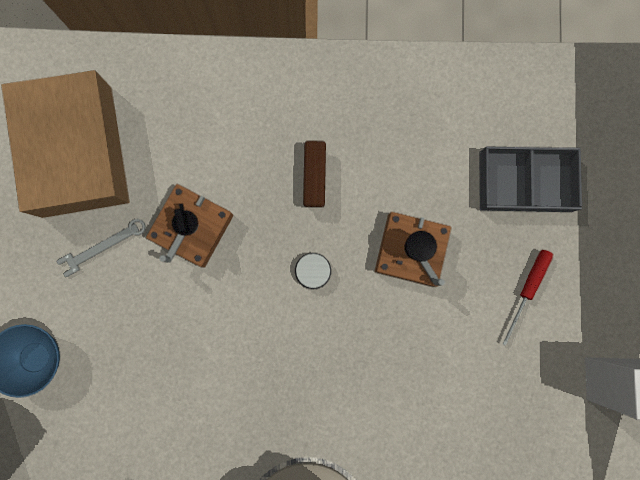

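```bash
python3 - <<'E'
import cv2,numpy as np
t=cv2.imread("pics/top1.png")[170:280,130:250];s=cv2.imread("pics/scene1.png")[150:270,400:510]
t=cv2.resize(t,(400,367),interpolation=cv2.INTER_CUBIC);s=cv2.resize(s,(400,436),interpolation=cv2.INTER_CUBIC)
o=np.zeros((436,800,3),np.uint8);o[:367,:400]=t;o[:,400:]=s
o=np.clip(o*1.8,0,255).astype(np.uint8)
cv2.imwrite("pics/crop1.png",o)
E
cat > h.py <<'E'
import numpy as np,cv2
from rig import env
def ray(c,u,v):
    d=[(u-c["cx"])/c["fx"],(v-c["cy"])/c["fy"]]
    p=np.array(d)
    for _ in range(20): p=np.array(d)/(1+c["k1"]*(p@p))
    R=c["view"][:3,:3];t=c["view"][:3,3]
    return -R.T@t, R.T@np.array([p[0],-p[1],-1.])
def onz(c,u,v,z):
    o,d=ray(c,u,v); return o+d*(z-o[2])/d[2]
def proj(c,P):
    p=c["view"][:3,:3]@np.array(P)+c["view"][:3,3]
    x=np.array([p[0],-p[1]])/-p[2]; x=x*(1+c["k1"]*(x@x))
    return x*[c["fx"],c["fy"]]+[c["cx"],c["cy"]]
E
```

```text
(no output)
```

View pics/crop1.png

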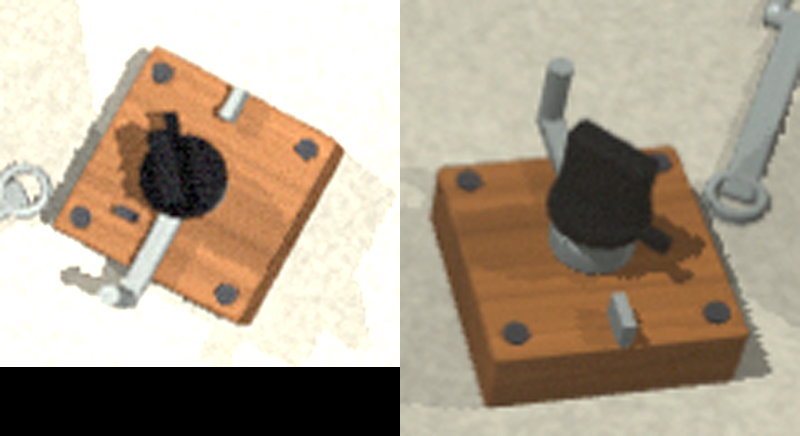

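Run:
```python
from h import *
T=env.get_calibration("top");S=env.get_calibration("scene")
t=lambda x,y,z:onz(T,130+x/3.333-.35,170+y/3.333-.35,z)
s=lambda x,y,z:onz(S,400+(x-400)/3.636-.35,150+y/3.636-.35,z)
bt=np.mean([t(*p,.039) for p in[(162,72),(306,148),(227,293),(80,217)]],0)
bs=np.mean([s(*p,.039) for p in[(469,181),(516,333),(717,312),(660,162)]],0)
print("center",bt,bs)
print("disc top",t(183,176,.07))
a=(bt+bs)/2
for n,p in dict(pegT=t(112,294,.083),pegS=s(560,66,.083),noseT=t(170,120,.068),noseS=s(658,240,.066),ribT=t(233,103,.052),ribS=s(623,297,.052)).items():
  d=(p-a)[:2];print(n,p.round(4),np.hypot(*d).round(4),np.degrees(np.arctan2(d[1],d[0])).round(1))
print("stool top",onz(T,421,246,.1))
# right crate/box
print("box",[onz(T,u,v,.1)[:2].round(3) for u,v in((97,71),(128,202),(22,215))])
```

```text
center [0.55514296 0.23664761 0.039     ] [0.55556947 0.23768849 0.039     ]
disc top [0.55450191 0.23544445 0.07      ]
pegT [0.4877 0.2673 0.083 ] 0.0741 156.0
pegS [0.4885 0.2692 0.083 ] 0.0741 154.4
noseT [0.5859 0.2445 0.068 ] 0.0314 13.4
noseS [0.5858 0.2454 0.066 ] 0.0315 15.1
ribT [0.5991 0.2136 0.052 ] 0.0496 -28.3
ribS [0.5944 0.2195 0.052 ] 0.0429 -24.3
stool top [ 0.51753883 -0.1943907   0.1       ]
box [array([0.823, 0.396]), array([0.585, 0.329]), array([0.557, 0.51 ])]
```

Emit:
arm_command:
  steps:
    - {"delta_pos": [22,-19.5,-6],"dr": [0,0,0]}
    - {"delta_pos": [22,-19.5,-6],"dr": [0,0,0]}
    - {"delta_pos": [22,-19.5,-6],"dr": [0,0,0]}
    - {"delta_pos": [22,-19.5,-6],"dr": [0,0,0]}
    - {"delta_pos": [22,-19.5,-6],"dr": [0,0,0]}
    - {"delta_pos": [22,-19.5,-6],"dr": [0,0,0]}
    - {"delta_pos": [22,-19.5,-6],"dr": [0,0,0]}
    - {"delta_pos": [22,-19.5,-6],"dr": [0,0,0]}
    - {"delta_pos": [22,-19.5,-6],"dr": [0,0,0]}
    - {"delta_pos": [22,-19.5,-6],"dr": [0,0,0]}
    - {"delta_pos": [22,-19.5,-6],"dr": [0,0,0]}
    - {"delta_pos": [22,-19.5,-6],"dr": [0,0,0]}
    - {"delta_pos": [0,0,0],"dr": [0,0,0]}
    - {"delta_pos": [0,0,0],"dr": [0,0,0]}
    - {"delta_pos": [0,0,0],"dr": [0,0,0]}
  grip: 0.6
  squeeze: 40

```text
time_s: 1.6
position: [0.487, 0.269, 0.1543]
tool_rot: [[0.406, 0.914, -0.0], [0.914, -0.406, 0.0], [-0.0, -0.0, -1.0]]
ft_force: [0.3, 0.8, -0.1]
grip_width: 0.0509
```

Run:
```python
from h import *
c=env.get_calibration("wrist");im=env.get_image("wrist");cv2.imwrite("pics/w1.png",im)
np.savez("w1.npz",**c);s=env.observe();print(s["position"],s["tool_rot"][:,0],s["q"])
A=[.5553,.2370]
print(proj(c,[.4876,.2685,.083]),proj(c,A+[.106]),proj(c,A+[.038]),proj(c,[A[0]+.05*np.cos(-.436),A[1]+.05*np.sin(-.436),.052]))
```

```text
[0.48693419 0.2691732  0.15443851] [4.05578919e-01 9.14060022e-01 1.25390758e-04] [ 1.67377943e+01  2.59646037e+01  8.00809750e+01  8.12500019e-03
  7.39524856e+01 -4.93370413e+01]
[321.99150462 252.04865998] [320.10995518 361.27817739] [320.36851909 311.54654401] [319.37815601 367.11360141]
```

View pics/w1.png

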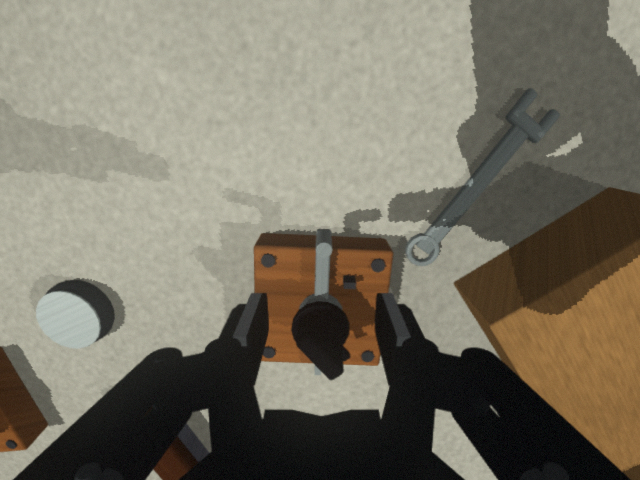

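Emit:
arm_command:
  steps:
    - {"delta_pos": [0.5,-0.5,-19],"dr": [0,0,-1]}
    - {"delta_pos": [0,0,-19],"dr": [0,0,0]}
    - {"delta_pos": [0,0,-19],"dr": [0,0,0]}
    - {"delta_pos": [0,0,-19],"dr": [0,0,0]}
    - {"delta_pos": [0,0,0],"dr": [0,0,0]}
    - {"delta_pos": [0,0,0],"dr": [0,0,0]}

```text
time_s: 2.25
position: [0.488, 0.2685, 0.0788]
tool_rot: [[0.422, 0.907, 0.0], [0.907, -0.422, 0.0], [0.0, 0.0, -1.0]]
ft_force: [-0.8, 0.2, 0.6]
grip_width: 0.0514
```

Emit:
arm_command:
  steps:
    - {"delta_pos": [0,0,0],"dr": [0,0,0]}
    - {"delta_pos": [0,0,0],"dr": [0,0,0]}
    - {"delta_pos": [0,0,0],"dr": [0,0,0]}
    - {"delta_pos": [0,0,0],"dr": [0,0,0]}
    - {"delta_pos": [0,0,0],"dr": [0,0,0]}
    - {"delta_pos": [0,0,0],"dr": [0,0,0]}
    - {"delta_pos": [0,0,0],"dr": [0,0,0]}
    - {"delta_pos": [0,0,0],"dr": [0,0,0]}
  grip: 0
  squeeze: 40

```text
time_s: 3.05
position: [0.4881, 0.2679, 0.0782]
tool_rot: [[0.423, 0.906, -0.0], [0.906, -0.423, -0.0], [-0.0, -0.0, -1.0]]
ft_force: [1.3, -0.7, -0.6]
grip_width: 0.0002
```

Run:
```python
from h import *
im=env.get_image("wrist")[150:470,120:540];a=cv2.resize(im,(420,320))
s=env.get_image("scene")[130:270,380:520];s=cv2.resize(s,(320,320),interpolation=cv2.INTER_CUBIC)
cv2.imwrite("pics/w2.png",np.clip(np.hstack([a,s])*1.6,0,255).astype(np.uint8))
```

```text
(no output)
```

View pics/w2.png

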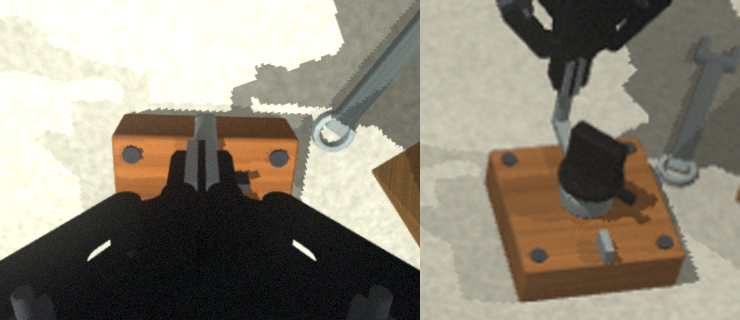

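Run:
```python
from h import *
c=env.get_calibration("wrist")
im=env.get_image("wrist")
for z in(.083,.05): print(z,proj(c,[.4876,.2685,z]))
for z in(.056,.078): print("tool",z,proj(c,[.4881,.2679,z]))
a=cv2.resize(im[245:345,270:380],(440,400),interpolation=cv2.INTER_CUBIC)
s=env.get_image("scene")[120:220,405:495];s=cv2.resize(s,(360,400),interpolation=cv2.INTER_CUBIC)
S=env.get_calibration("scene");print("S",[proj(S,[.4876,.2685,z]) for z in(.083,.05)])
cv2.imwrite("pics/w3.png",np.clip(np.hstack([a,s])*2.2,0,255).astype(np.uint8))
```

```text
0.083 [323.32892906 304.68874017]
0.05 [323.00845686 275.97140452]
tool 0.056 [322.46573651 281.62328758]
tool 0.078 [322.60560735 300.90270872]
S [array([443.00248827, 167.64046786]), array([440.21715119, 181.20628042])]
```

View pics/w3.png

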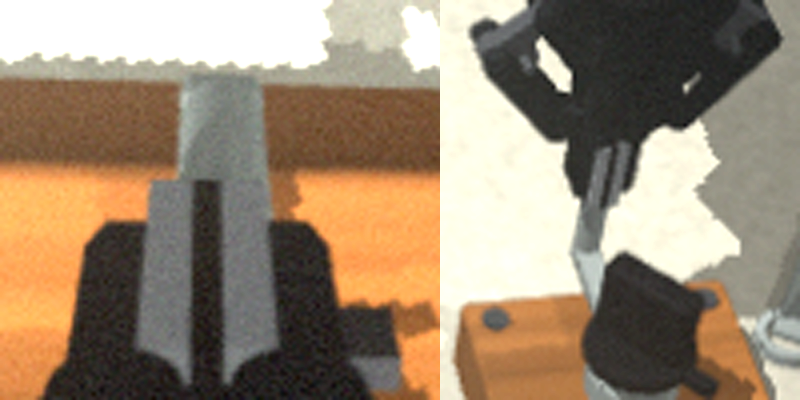

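Run:
```python
from h import *
print(env.nose_length)
c=env.get_calibration("wrist");S=env.get_calibration("scene")
o1,d1=ray(c,270+207/4,245+182/4);o2,d2=ray(S,405+(590-440)/4,120+195/4)
k=np.linalg.lstsq(np.c_[d1,-d2],o2-o1,rcond=None)[0]
print(o1+k[0]*d1,o2+k[1]*d2, env.observe()["position"],env.observe()["grip_width"])
```

```text
0.022
[0.48342241 0.26960893 0.07635628] [0.48475344 0.27111616 0.07665421] [0.4881597  0.26796019 0.07821578] 0.00026990851510530636
```

Emit:
arm_command:
  steps:
    - {"delta_pos": [0,0,0],"dr": [0,0,0]}
    - {"delta_pos": [0,0,0],"dr": [0,0,0]}
    - {"delta_pos": [0,0,0],"dr": [0,0,0]}
    - {"delta_pos": [0,0,0],"dr": [0,0,0]}
    - {"delta_pos": [0,0,-7],"dr": [0,0,0]}
    - {"delta_pos": [0,0,-7],"dr": [0,0,0]}
    - {"delta_pos": [0,0,0],"dr": [0,0,0]}
    - {"delta_pos": [0,0,0],"dr": [0,0,0]}
  grip: 0.5

```text
time_s: 4.05
position: [0.488, 0.2679, 0.0639]
tool_rot: [[0.423, 0.906, -0.001], [0.906, -0.423, -0.0], [-0.0, -0.001, -1.0]]
ft_force: [0.1, -0.2, 0.2]
grip_width: 0.0422
```

Emit:
arm_command:
  steps:
    - {"delta_pos": [0,0,0],"dr": [0,0,0]}
    - {"delta_pos": [0,0,0],"dr": [0,0,0]}
    - {"delta_pos": [0,0,0],"dr": [0,0,0]}
    - {"delta_pos": [0,0,0],"dr": [0,0,0]}
    - {"delta_pos": [0,0,0],"dr": [0,0,0]}
    - {"delta_pos": [0,0,0],"dr": [0,0,0]}
  grip: 0

```text
time_s: 4.65
position: [0.4883, 0.2682, 0.0645]
tool_rot: [[0.423, 0.906, 0.001], [0.906, -0.423, 0.001], [0.001, 0.0, -1.0]]
ft_force: [-1.2, 3.3, 2.4]
grip_width: 0.0098
```

Run:
```python
from h import *
im=env.get_image("wrist")
a=cv2.resize(im[245:345,270:380],(440,400),interpolation=cv2.INTER_CUBIC)
s=env.get_image("scene")[120:220,405:495];s=cv2.resize(s,(360,400),interpolation=cv2.INTER_CUBIC)
cv2.imwrite("pics/w4.png",np.clip(np.hstack([a,s])*2.2,0,255).astype(np.uint8))
```

```text
(no output)
```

View pics/w4.png

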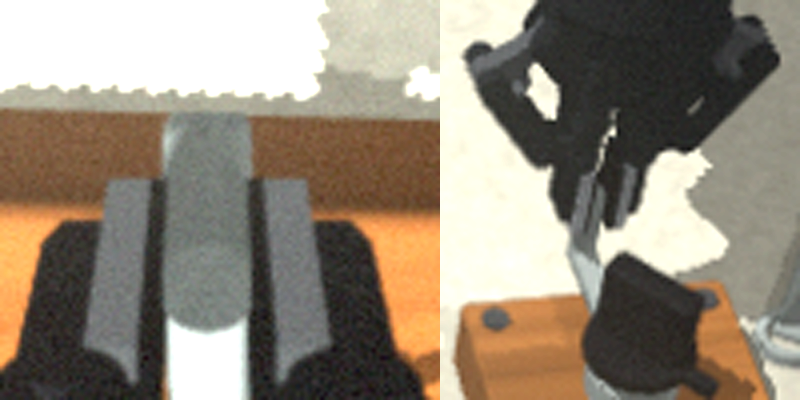

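Emit:
arm_command:
  steps:
    - {"delta_pos": [-2.9,-7.3,0],"dr": [0,0,6]}
    - {"delta_pos": [-2.2,-7.5,0],"dr": [0,0,6]}
    - {"delta_pos": [-1.4,-7.7,0],"dr": [0,0,6]}
    - {"delta_pos": [-0.5,-7.8,0],"dr": [0,0,6]}
    - {"delta_pos": [0,0,0],"dr": [0,0,0]}
    - {"delta_pos": [0,0,0],"dr": [0,0,0]}

```text
time_s: 5.35
position: [0.4816, 0.2371, 0.0644]
tool_rot: [[0.02, 1.0, 0.001], [1.0, -0.02, -0.001], [-0.001, 0.001, -1.0]]
ft_force: [1.1, -3.8, 4.0]
grip_width: 0.0098
```

Emit:
arm_command:
  steps:
    - {"delta_pos": [0.3,-7.9,0],"dr": [0,0,6]}
    - {"delta_pos": [1.1,-7.8,0],"dr": [0,0,6]}
    - {"delta_pos": [1.9,-7.6,0],"dr": [0,0,6]}
    - {"delta_pos": [2.7,-7.4,0],"dr": [0,0,6]}
    - {"delta_pos": [3.4,-7.1,0],"dr": [0,0,6]}
    - {"delta_pos": [0,0,0],"dr": [0,0,0]}
    - {"delta_pos": [0,0,0],"dr": [0,0,0]}

```text
time_s: 6.05
position: [0.4918, 0.2008, 0.0645]
tool_rot: [[-0.483, 0.876, 0.003], [0.876, 0.483, 0.002], [-0.0, 0.003, -1.0]]
ft_force: [4.3, 5.6, 1.6]
grip_width: 0.01
```

Emit:
arm_command:
  steps:
    - {"delta_pos": [1,-1.7,0],"dr": [0,0,1.5]}
    - {"delta_pos": [1,-1.7,0],"dr": [0,0,1.5]}
    - {"delta_pos": [0,0,0],"dr": [0,0,0]}
    - {"delta_pos": [0,0,0],"dr": [0,0,0]}

```text
time_s: 6.45
position: [0.492, 0.2004, 0.0644]
tool_rot: [[-0.527, 0.85, -0.0], [0.85, 0.527, 0.007], [0.006, 0.004, -1.0]]
ft_force: [-1.7, 23.3, 3.1]
grip_width: 0.0099
```

Emit:
arm_command:
  steps:
    - {"delta_pos": [-1,1.7,0],"dr": [0,0,0]}
    - {"delta_pos": [0,0,0],"dr": [0,0,0]}
    - {"delta_pos": [0,0,0],"dr": [0,0,0]}
    - {"delta_pos": [0,0,0],"dr": [0,0,0]}
    - {"delta_pos": [0,0,20],"dr": [0,0,0]}
    - {"delta_pos": [0,0,25],"dr": [0,0,0]}
    - {"delta_pos": [0,0,25],"dr": [0,0,0]}
    - {"delta_pos": [0,0,25],"dr": [0,0,0]}
    - {"delta_pos": [0,0,0],"dr": [0,0,0]}
    - {"delta_pos": [0,0,0],"dr": [0,0,0]}
  grip: 0.6

```text
time_s: 7.45
position: [0.4915, 0.1979, 0.1591]
tool_rot: [[-0.529, 0.848, 0.0], [0.848, 0.529, -0.0], [-0.0, 0.0, -1.0]]
ft_force: [0.6, 0.5, -1.8]
grip_width: 0.0514
```

Run:
```python
from h import *
c=env.get_calibration("wrist");im=env.get_image("wrist");np.savez("w5.npz",**c)
T=env.get_calibration("top")
print(env.observe()["position"],env.observe()["q"])
A=[.5553,.2370]
for n,p in dict(pegtight=[.4876,.2685,.083],peg=[.4917,.1973,.083],pegb=[.4917,.1973,.051],grip=A+[.106]).items(): print(n,proj(c,p),proj(T,p))
t=cv2.resize(env.get_image("top")[170:280,130:250],(400,367),interpolation=cv2.INTER_CUBIC)
cv2.imwrite("pics/w5.png",np.clip(np.hstack([t,cv2.resize(im[113:480,120:520],(400,367))])*1.7,0,255).astype(np.uint8))
```

```text
[0.49116512 0.19788025 0.15844205] [ 9.12647800e+00  2.32771858e+01  8.39815584e+01 -6.99702766e-03
  7.28205571e+01 -1.12843607e+02]
pegtight [403.92381356 291.85506031] [162.60035167 257.9071132 ]
peg [320.74158306 249.1924758 ] [202.53520663 256.44338112]
pegb [320.79866041 235.42452728] [206.05702281 257.6214601 ]
grip [320.72021339 356.86189049] [178.79866402 219.25820407]
```

View pics/w5.png

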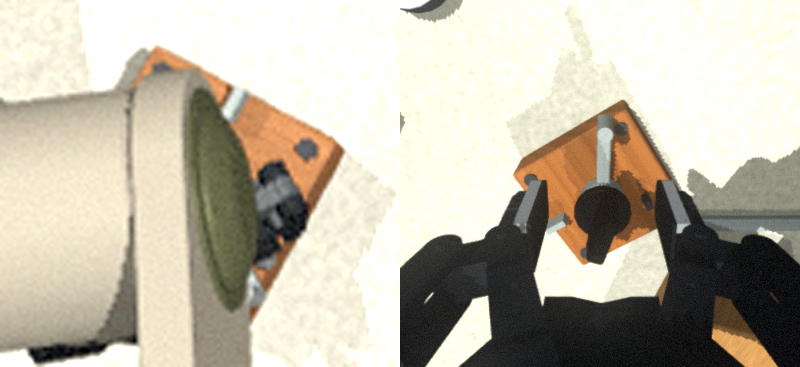

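Emit:
arm_command:
  steps:
    - {"delta_pos": [16,9.8,0],"dr": [0,0,-4.5]}
    - {"delta_pos": [16,9.8,0],"dr": [0,0,-4.5]}
    - {"delta_pos": [16,9.8,0],"dr": [0,0,-4.5]}
    - {"delta_pos": [16,9.8,0],"dr": [0,0,-4.5]}
    - {"delta_pos": [0,0,0],"dr": [0,0,0]}
    - {"delta_pos": [0,0,-18],"dr": [0,0,0]}
    - {"delta_pos": [0,0,-18],"dr": [0,0,0]}
    - {"delta_pos": [0,0,-18],"dr": [0,0,0]}
    - {"delta_pos": [0,0,-18],"dr": [0,0,0]}
    - {"delta_pos": [0,0,0],"dr": [0,0,0]}
    - {"delta_pos": [0,0,0],"dr": [0,0,0]}
  grip: 0.7

```text
time_s: 8.65
position: [0.5551, 0.2371, 0.0873]
tool_rot: [[-0.243, 0.97, -0.001], [0.97, 0.243, -0.0], [-0.0, -0.001, -1.0]]
ft_force: [-0.4, 1.4, 1.1]
grip_width: 0.0599
```

Emit:
arm_command:
  steps:
    - {"delta_pos": [0,0,0],"dr": [0,0,0]}
    - {"delta_pos": [0,0,0],"dr": [0,0,0]}
    - {"delta_pos": [0,0,0],"dr": [0,0,0]}
    - {"delta_pos": [0,0,0],"dr": [0,0,0]}
    - {"delta_pos": [0,0,0],"dr": [0,0,0]}
    - {"delta_pos": [0,0,0],"dr": [0,0,0]}
    - {"delta_pos": [0,0,0],"dr": [0,0,0]}
  grip: 0

```text
time_s: 9.35
position: [0.5556, 0.2381, 0.088]
tool_rot: [[-0.242, 0.97, 0.001], [0.97, 0.242, 0.001], [0.001, 0.001, -1.0]]
ft_force: [-2.5, 3.9, 5.7]
grip_width: 0.0126
```

Emit:
arm_command:
  steps:
    - {"delta_pos": [0,0,0],"dr": [0,0,-5]}
    - {"delta_pos": [0,0,0],"dr": [0,0,-5]}
    - {"delta_pos": [0,0,0],"dr": [0,0,-5]}
    - {"delta_pos": [0,0,0],"dr": [0,0,-5]}
    - {"delta_pos": [0,0,0],"dr": [0,0,-5]}
    - {"delta_pos": [0,0,0],"dr": [0,0,-5]}
    - {"delta_pos": [0,0,0],"dr": [0,0,-5]}
    - {"delta_pos": [0,0,0],"dr": [0,0,-5]}
    - {"delta_pos": [0,0,0],"dr": [0,0,0]}
    - {"delta_pos": [0,0,0],"dr": [0,0,0]}
    - {"delta_pos": [0,0,0],"dr": [0,0,0]}

```text
time_s: 10.45
position: [0.5554, 0.2374, 0.088]
tool_rot: [[0.438, 0.899, 0.0], [0.899, -0.438, 0.0], [0.0, 0.0, -1.0]]
ft_force: [-3.8, 1.1, 7.3]
grip_width: 0.0124
```

Emit:
arm_command:
  steps:
    - {"delta_pos": [0,0,0],"dr": [0,0,0]}
    - {"delta_pos": [0,0,0],"dr": [0,0,0]}
    - {"delta_pos": [0,0,0],"dr": [0,0,0]}
    - {"delta_pos": [0,0,0],"dr": [0,0,0]}
    - {"delta_pos": [0,0,20],"dr": [0,0,0]}
    - {"delta_pos": [0,0,25],"dr": [0,0,0]}
    - {"delta_pos": [0,0,25],"dr": [0,0,0]}
    - {"delta_pos": [-20,0,10],"dr": [0,0,0]}
    - {"delta_pos": [-30,0,10],"dr": [0,0,0]}
    - {"delta_pos": [-30,-10,0],"dr": [0,0,0]}
    - {"delta_pos": [-30,-10,0],"dr": [0,0,0]}
    - {"delta_pos": [-30,-10,0],"dr": [0,0,0]}
    - {"delta_pos": [0,0,0],"dr": [0,0,0]}
    - {"delta_pos": [0,0,0],"dr": [0,0,0]}
  grip: 0.7

```text
time_s: 11.85
position: [0.4159, 0.2074, 0.1777]
tool_rot: [[0.438, 0.899, 0.001], [0.899, -0.438, 0.0], [0.001, 0.001, -1.0]]
ft_force: [0.3, 0.0, -0.1]
grip_width: 0.06
```

Run:
```python
from h import *
print(env.observe()["position"],env.observe()["q"])
c=env.get_calibration("wrist");np.savez("w6.npz",**c)
im=env.get_image("wrist")
t=cv2.resize(env.get_image("top")[170:280,130:250],(400,367),interpolation=cv2.INTER_CUBIC)
s=cv2.resize(env.get_image("scene")[150:260,400:520],(400,367),interpolation=cv2.INTER_CUBIC)
cv2.imwrite("pics/w6.png",np.clip(np.hstack([t,s])*1.7,0,255).astype(np.uint8));cv2.imwrite("pics/w6w.png",im)
```

```text
[0.41594019 0.20737813 0.17767129] [ 1.18581861e+01  1.59373315e+01  9.20479042e+01 -4.36979240e-03
  7.19399776e+01 -5.21360999e+01]
```

View pics/w6.png

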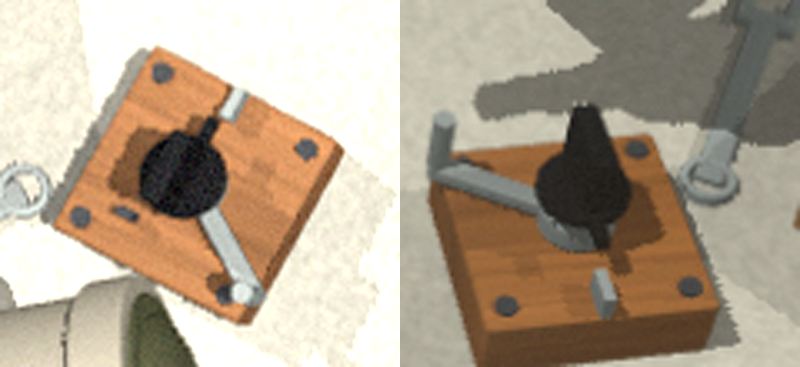

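Emit:
arm_command:
  steps:
    - {"delta_pos": [10.9,-1.4,0],"dr": [0,0,8]}
    - {"delta_pos": [10.9,-1.4,0],"dr": [0,0,8]}
    - {"delta_pos": [10.9,-1.4,0],"dr": [0,0,8]}
    - {"delta_pos": [10.9,-1.4,0],"dr": [0,0,8]}
    - {"delta_pos": [10.9,-1.4,0],"dr": [0,0,8]}
    - {"delta_pos": [10.9,-1.4,0],"dr": [0,0,8]}
    - {"delta_pos": [10.9,-1.4,0],"dr": [0,0,8]}
    - {"delta_pos": [0,0,0],"dr": [0,0,0]}
    - {"delta_pos": [0,0,-19],"dr": [0,0,0]}
    - {"delta_pos": [0,0,-19],"dr": [0,0,0]}
    - {"delta_pos": [0,0,-19],"dr": [0,0,0]}
    - {"delta_pos": [0,0,-19],"dr": [0,0,0]}
    - {"delta_pos": [0,0,-19],"dr": [0,0,0]}
    - {"delta_pos": [0,0,-19],"dr": [0,0,0]}
    - {"delta_pos": [0,0,0],"dr": [0,0,0]}
    - {"delta_pos": [0,0,0],"dr": [0,0,0]}
  grip: 0.6

```text
time_s: 13.6
position: [0.492, 0.1977, 0.0635]
tool_rot: [[-0.498, 0.867, -0.0], [0.867, 0.498, -0.0], [0.0, -0.0, -1.0]]
ft_force: [-0.6, 0.7, 0.6]
grip_width: 0.0513
```

Emit:
arm_command:
  steps:
    - {"delta_pos": [0,0,0],"dr": [0,0,0]}
    - {"delta_pos": [0,0,0],"dr": [0,0,0]}
    - {"delta_pos": [0,0,0],"dr": [0,0,0]}
    - {"delta_pos": [0,0,0],"dr": [0,0,0]}
    - {"delta_pos": [0,0,0],"dr": [0,0,0]}
    - {"delta_pos": [0,0,0],"dr": [0,0,0]}
    - {"delta_pos": [0,0,0],"dr": [0,0,0]}
  grip: 0

```text
time_s: 14.3
position: [0.4908, 0.1999, 0.0641]
tool_rot: [[-0.5, 0.866, -0.001], [0.866, 0.5, 0.004], [0.004, 0.001, -1.0]]
ft_force: [-6.2, 13.1, 5.2]
grip_width: 0.0093
```

Emit:
arm_command:
  steps:
    - {"delta_pos": [-2,3.4,0],"dr": [0,0,-3]}
    - {"delta_pos": [-3.4,7.1,0],"dr": [0,0,-6]}
    - {"delta_pos": [-2.7,7.4,0],"dr": [0,0,-6]}
    - {"delta_pos": [-1.9,7.6,0],"dr": [0,0,-6]}
    - {"delta_pos": [-1.1,7.8,0],"dr": [0,0,-6]}
    - {"delta_pos": [-0.3,7.9,0],"dr": [0,0,-6]}
    - {"delta_pos": [0.5,7.8,0],"dr": [0,0,-6]}
    - {"delta_pos": [1.4,7.7,0],"dr": [0,0,-6]}
    - {"delta_pos": [2.2,7.5,0],"dr": [0,0,-6]}
    - {"delta_pos": [0,0,0],"dr": [0,0,0]}
    - {"delta_pos": [0,0,0],"dr": [0,0,0]}

```text
time_s: 15.4
position: [0.4845, 0.2626, 0.0641]
tool_rot: [[0.358, 0.934, 0.001], [0.934, -0.358, 0.002], [0.002, 0.0, -1.0]]
ft_force: [-2.7, 4.8, 5.9]
grip_width: 0.0101
```

Emit:
arm_command:
  steps:
    - {"delta_pos": [1.5,3.7,0],"dr": [0,0,-3]}
    - {"delta_pos": [1.5,3.7,0],"dr": [0,0,-3]}
    - {"delta_pos": [0,0,0],"dr": [0,0,0]}
    - {"delta_pos": [0,0,0],"dr": [0,0,0]}

```text
time_s: 15.8
position: [0.4873, 0.2694, 0.0641]
tool_rot: [[0.454, 0.891, 0.0], [0.891, -0.454, 0.001], [0.001, -0.0, -1.0]]
ft_force: [-3.0, 2.8, 6.6]
grip_width: 0.0099
```

Emit:
arm_command:
  steps:
    - {"delta_pos": [0.9,1.9,0],"dr": [0,0,-1]}
    - {"delta_pos": [0.9,1.9,0],"dr": [0,0,-1]}
    - {"delta_pos": [0,0,0],"dr": [0,0,0]}
    - {"delta_pos": [0,0,0],"dr": [0,0,0]}

```text
time_s: 16.2
position: [0.4882, 0.2715, 0.064]
tool_rot: [[0.485, 0.875, -0.002], [0.875, -0.485, -0.003], [-0.004, -0.001, -1.0]]
ft_force: [-6.2, -8.1, 10.3]
grip_width: 0.0098
```

Emit:
arm_command:
  steps:
    - {"delta_pos": [0,0,0],"dr": [0,0,0]}
    - {"delta_pos": [0,0,0],"dr": [0,0,0]}
    - {"delta_pos": [0,0,0],"dr": [0,0,0]}
    - {"delta_pos": [0,0,0],"dr": [0,0,0]}
    - {"delta_pos": [0,0,20],"dr": [0,0,0]}
    - {"delta_pos": [0,0,25],"dr": [0,0,0]}
    - {"delta_pos": [0,0,25],"dr": [0,0,0]}
    - {"delta_pos": [-20,0,25],"dr": [0,0,0]}
    - {"delta_pos": [-30,0,15],"dr": [0,0,0]}
    - {"delta_pos": [-30,0,0],"dr": [0,0,0]}
    - {"delta_pos": [-30,0,0],"dr": [0,0,0]}
    - {"delta_pos": [-20,0,0],"dr": [0,0,0]}
    - {"delta_pos": [0,0,0],"dr": [0,0,0]}
    - {"delta_pos": [0,0,0],"dr": [0,0,0]}
    - {"delta_pos": [0,0,0],"dr": [0,0,0]}
  grip: 0.6

```text
time_s: 17.7
position: [0.3604, 0.273, 0.1732]
tool_rot: [[0.485, 0.874, 0.001], [0.874, -0.485, 0.0], [0.0, 0.0, -1.0]]
ft_force: [0.5, -0.4, 0.4]
grip_width: 0.0511
```

Run:
```python
from h import *
t=cv2.resize(env.get_image("top")[170:280,130:250],(400,367),interpolation=cv2.INTER_CUBIC)
s=cv2.resize(env.get_image("scene")[150:260,400:520],(400,367),interpolation=cv2.INTER_CUBIC)
cv2.imwrite("pics/w7.png",np.clip(np.hstack([t,s])*1.7,0,255).astype(np.uint8))
```

```text
(no output)
```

View pics/w7.png

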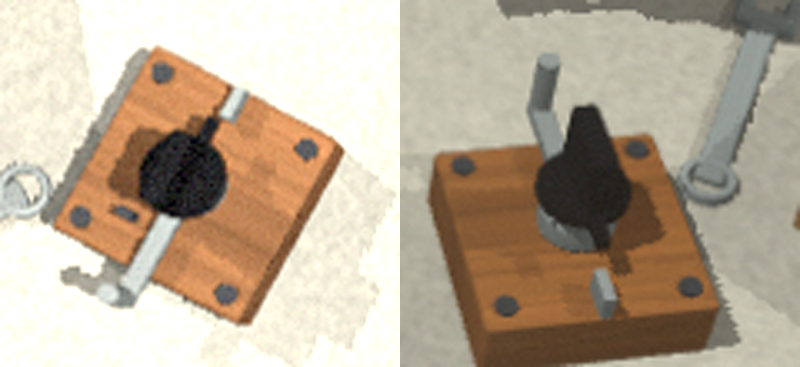

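The lever is back at its starting position: the peg is at crop (110,294), as in the first picture. The nose at (210,125) lines up with the rib at (233,103), and the gripper is clear.

```bash
python3 -c "
from rig import env
print(env.close_job())"
```

```text
the job is handed in; nothing more can be done
None
```

The job is done and handed in at about 18 s of the 51 s allowed. I swung the bar foot's lock nut loose to its stop, turned the foot clockwise about 40° and swung the nut tight again to its stop. Then I let go and moved clear.

**Last checks:**
- **Nut:** the lever travelled about 57° between its stops (1.0 rad). In the last top picture its peg is back at its starting pixel position.
- **Foot:** before I tightened the nut, the nose was within about 3° of the rib. It looks unchanged in the last picture.
- **Gripper:** it reads no contact (under 1 N) and stands well clear.
- **Mushroom-foot block:** I never went near it, but I took no closing picture of its lever.

**What disagreed:**
- **First grasp missed:** my first pinch of the peg closed on nothing. In the pictures the fingertips stood higher than the stated 22 mm ahead of the TCP would put them. Going 14 mm lower fixed it.
- **Opening reads low:** the finger opening read about 2 mm under the stated widths of the peg and the bar.

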